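# Reset the microscope lamp under its push-latch cover

## Task

The microscope's lamp supply has tripped: press the blue push-latch cover with a fingertip and let go so that it pops open, then press the green reset button under it fully down for a moment, and last press the cover shut again so that it latches flush and stays down when you take the hand away. Leave the orange button alone, and do not shift or pick up the culture flask, the medium bottle or the tip box.

Things in the scene. Friction and masses are not known exactly. Their poses are not given: they have to be found in the camera images.
- lamp_box: White lamp supply box fixed to the bench, 200 x 200 mm, 106 mm tall. Origin at the centre of its underside, z up. Its +y half is solid up to 106 mm; in the -y half lies a bay 134 mm wide along x, floor 67 mm above the bench, closed by the blue cover. The bay's -y side has only a low lip (90 mm above the bench), its x sides reach 106 mm.
- cover (a joint): Angle of the blue cover, rad: 0 latched flush; 1.15 fully open (66 deg, free edge 80 mm above the box top); can be pressed below flush to -0.107. Push-push latch: when latched, press to -0.08 or beyond for 0.2 s (3 N at the marked spot), let go: it springs open within 1.5 s. When open, push it down (4 N) past flush to -0.08 or beyond for 0.2 s, let go: it latches at 0. A further press opens it.
- cover_pad (a point): Spot to press, marked by a white ring 34 mm across on the cover's top face: 66 mm from the hinge, 24 mm from the free edge, midway along x. Moves with the cover; z is the cover's outward normal, -y points to the free edge. Pressing fully lowers it 7 mm below flush.
- cover_hinge (a point): Middle of the cover's hinged edge. Cover: 130 mm along box x, 90 mm along box y, 6 mm thick, free edge (towards box -y) a 10 mm bead. Hinge axis along box x at box y = -4 mm, 100 mm above the bench; this point lies 6 mm above it when shut. To shut it, come down behind the raised edge onto its outer face, near the hinge, then move down and out towards -y; straight down on the raised edge jams.
- reset_button (a joint): Travel of the green button in m: 0 up, 0.006 fully down; about 5 N presses it fully, it springs back up.
- reset_button_top (a point): Centre of the top of the green round button, 26 mm across, in the bay, 70 mm from the hinge line, 36 mm to one side of the cover's middle along x (it and the orange one swap places). 89 mm above the bench, 11 mm below the closed cover's underside. With the cover open, press it from above, the hand leaning a little away from the cover (towards box -y).
- other_button (a joint): Travel of the orange button in m: 0 up, 0.006 down. Must not be pressed.
- other_button_top (a point): Centre of the top of the orange round button, 26 mm across, 72 mm from the green one, same height.
- flask: Clear culture flask with pink medium and green cap, lying on the bench, about 104 x 55 x 26 mm, loose. Origin at the underside of its body.
- medium_bottle: Amber bottle with an orange cap, 56 mm across, 125 mm tall, standing loose on the bench. Origin at the centre of its underside.
- tip_box: Pipette tip box, blue with a clear lid, 83 x 58 x 74 mm, loose on the bench. Origin at the centre of its underside.

How it is judged:
On the way, in this order (a step that is already met when the one before it is completed fails the run):
1. the cover has popped open, past 0.95 rad (value of joint cover above 0.95 rad), for 0.2 s.
2. the green button is pressed at least 4.5 mm down while the cover is open (value of joint reset_button above 0.0045 m and value of joint cover above 0.6 rad), for 0.15 s.
3. the cover is shut (value of joint cover below 0.03 rad), for 0.2 s.
At the end, for the whole second after the job is handed in: The cover is latched flush (within 0.03 rad), untouched; the green button has sprung back up (less than 2 mm down); flask, bottle and tip box are within 20 mm of where they stood (value of joint cover between -0.03 and 0.03 rad and value of joint reset_button below 0.002 m and distance of each of flask, medium_bottle, tip_box from where it was at the start of the episode below 0.02 m).
It fails at once if the orange button is pressed 3 mm or more (value of joint other_button above 0.003 m).
It fails at once if the flask is shifted more than 20 mm, lifted or tipped (distance of flask from where it was at the start of the episode above 0.02 m or angle between flask's own z axis and vertical above 0.35 rad).
It fails at once if the medium bottle is shifted more than 20 mm, lifted or tipped (distance of medium_bottle from where it was at the start of the episode above 0.02 m or angle between medium_bottle's own z axis and vertical above 0.35 rad).
It fails at once if the tip box is shifted more than 20 mm, lifted or tipped (distance of tip_box from where it was at the start of the episode above 0.02 m or angle between tip_box's own z axis and vertical above 0.35 rad).
It also fails if it takes over 48 s, if anything falls off the work surface, if the arm or the gripper's body presses on something with over 40 N, if the wrist force passes 120 N, or if a joint passes its speed limit or range.

## Robot

A 6-joint arm with a two-finger parallel gripper is mounted at the origin on the work surface. World frame = base frame: x ahead of the robot, y to its left, z up, the work surface at z = 0. Lengths are in m, angles in rad, forces in N, time in s.
With the tool pointing down it reaches from about 0.325 to 0.85 m from the base axis. Payload 4.4 kg.
Tool frame: the origin (TCP) lies between the finger pads; the fingertips stand 17 mm ahead of it and the grasp point (between the pads) lies 2 mm behind it; z points along the fingers, y is the direction in which the jaws open and shut (so a half turn about z gives the same grasp; the last joint's range is limited). The gripper opens to 94 mm and grips with 3 to 60 N. Pads are 16 mm wide; open, the fingers measure 119 mm over their backs; the gripper's body (75 mm by 177 mm) begins 78 mm behind the grasp point.
Start: joints at [0.991, 0.207, 1.542, -0, 1.393, -0.15], TCP at [0.24, 0.523, 0.222] pointing down, gripper open.
Joint ranges: [-2.73, 2.73], [-0.86, 2.22], [0.23, 2.46], [-1.11, 4.25], [0.08, 2.63], [-2.82, 2.82]. Speed limits (rad/s): [2.79, 2.79, 3.14, 3.14, 3.14, 3.14].

## Interface

Orientations are given as a rotation vector (axis times angle).
In Python, from rig import env, imaging, job_done gives the robot as it stands.
- The arm moves only by the tool step_arm, never from a script. Its argument "rows" is a list of rows, each a list of 7 numbers: the shift along the tool's x, y, z in mm, then the turn, a rotation vector about the tool's x, y, z in rad, then the opening in per cent of the stroke, from 0 (shut) to 100 (fully open). A call has 1 to 8 rows; each row is the pose to reach, as a shift and turn from the pose commanded when the call began, along the tool's axes at that moment; what a row does not reach only later rows make up. A row lasts 1/8 s, in which the tool goes at most 62.5 mm and 10.7 degrees, less where a joint would pass 70% of its speed; a pose out of reach is approached as far as the arm can. A call with a gripper value outside its range is refused whole. The fingers move at their own pace and stop on an object; the grip force is fixed at half the most. Time passes only in rows, so rows that repeat a pose let the fingers close. It gives the time, the measured TCP pose, the force and the opening at its end, in the units of the state.
- env.sense(): the state, without advancing time (a new reading comes with each control period).
- imaging.grab_frame(name): name is "scene" or "top" or "wrist"; returns the picture (480x640x3 uint8, red, green, blue); there is no depth.
- imaging.camera_info(name): a dict with "fx", "fy", "cx", "cy" (pixels), "R" (3x3) and "t" (3): a world point X has camera coordinates R X + t; the wrist camera has in their place "tool_from_camera" (4x4, takes a point from camera to tool coordinates, whose origin is the TCP and whose axes are the flange's). Camera axes: x right, y down, z forward; pixel columns grow to the right and rows downward; lengths in m; the calibration is good to about 2 mm. The wrist camera is an equidistant fisheye: a pixel r from the principal point sees the ray r / f radians off the axis. A picture is of the moment at which its call begins: read the wrist's pose just before it. camera_info takes no time and is no camera call.
- job_done(): hands the job in, once; it reports no verdict.
The state is a dict: "clock": time; "q": joint angles; "qd": joint speeds; "tau": joint torques, N m; "ee_pos": TCP position; "eef_rot": TCP orientation; "contact_force": force on the tool from outside, world axes, zero at the start; "moment": the same for the moment, N m; "grip_width": opening from 0.0 (shut) to 1.0 (fully open).
Only numpy, scipy, OpenCV 4.12 (cv2) and the standard library are available. Lean on these libraries where they do the work, as an engineer would, in place of code of your own. Each camera call takes 0.05 s, during which the arm holds its last target. There are 200 camera calls.

## Working session

There is one attempt and no reset: what is moved stays moved. The work goes in short steps, Python scripts to look and compute and a tool call to move; the robot and the scene stay as the last step left them, time stands still between calls to the robot, and variables do not carry over. Pictures are saved under pics/ and viewed, about 8 in all and at most 12, crops included, and the job is handed in when it is done.

Besides the shell and the picture viewer there is one more tool, called after "Call:" as name([rows], argument=value, ...), one row to a line, values as JSON. step_arm: Moves the arm, as the interface text tells. Its arguments: {"type":"object","properties":{"rows":{"type":"array","items":{"type":"array","items":{"type":"number"}}}},"required":["rows"]}

```bash
mkdir -p pics
python3 - <<'E'
from rig import env, imaging
import cv2
s=env.sense();print(s)
for n in("scene","top"):
    cv2.imwrite(f"pics/{n}0.png",imaging.grab_frame(n)[:,:,::-1]);print(n,imaging.camera_info(n))
print(imaging.camera_info("wrist"))
E
```

```text
{'clock': 0.0, 'q': array([ 9.90480177e-01,  2.07435148e-01,  1.54294714e+00,  2.53480584e-05,
        1.39348627e+00, -1.50504286e-01]), 'qd': array([-0.00056478,  0.00134952,  0.00112502, -0.0010046 , -0.00037336,
        0.00108295]), 'tau': array([ 3.34540337e-04, -3.70878267e+01, -2.81414312e+01,  6.97420654e-02,
        3.61099129e-02, -1.66378145e-04]), 'ee_pos': array([0.23918221, 0.52204946, 0.2212854 ]), 'eef_rot': array([-0.66979012, -3.06850436,  0.00332408]), 'contact_force': array([ 0.44661917, -0.54930272,  0.2262027 ]), 'moment': array([ 0.05478288, -0.02925478, -0.00141123]), 'grip_width': 0.9994636784231106}
scene {'fx': 504.8409525545657, 'fy': 504.8409525545657, 'cx': 325.6452261516158, 'cy': 243.32426600991235, 'R': array([[ 0.82999682,  0.55768407,  0.00968296],
       [ 0.33552757, -0.48534469, -0.80737958],
       [-0.44556315,  0.67337138, -0.58995293]]), 't': array([-0.53025876, -0.1000855 ,  1.348885  ])}
top {'fx': 570.3529129380925, 'fy': 570.3529129380925, 'cx': 308.7356308780359, 'cy': 237.74936671792284, 'R': array([[-0.02513602, -0.99939803, -0.0239116 ],
       [-0.9862463 ,  0.02869971, -0.16277152],
       [ 0.16335979,  0.0194913 , -0.986374  ]]), 't': array([0.09029817, 0.60094037, 1.10508259])}
{'fx': 371.64829954431775, 'fy': 371.64829954431775, 'cx': 315.6014484233357, 'cy': 241.79399687527663, 'tool_from_camera': array([[ 1.22733384e-04, -9.73898303e-01, -2.26984756e-01,
         6.54684158e-02],
       [ 9.99999992e-01,  1.10328115e-04,  6.73394087e-05,
         7.41157205e-05],
       [-4.05389357e-05, -2.26984762e-01,  9.73898309e-01,
        -1.60918065e-01],
       [ 0.00000000e+00,  0.00000000e+00,  0.00000000e+00,
         1.00000000e+00]])}
```

View pics/top0.png

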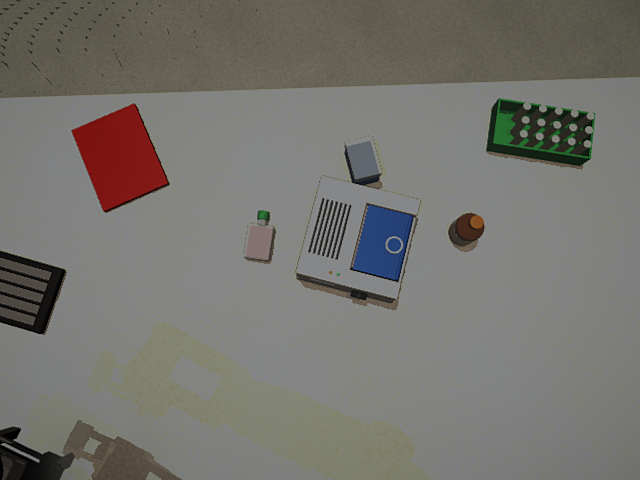

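View pics/scene0.png

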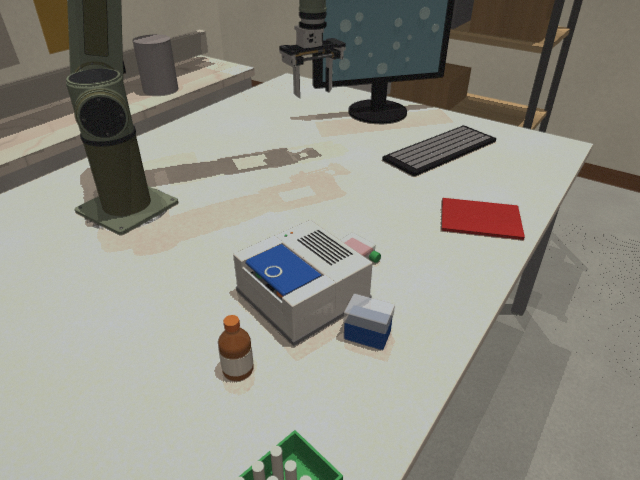

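```bash
cat > h.py <<'E'
import numpy as np, cv2
from rig import env, imaging
from scipy.spatial.transform import Rotation as Ro
def onplane(n,uv,z):
    c=imaging.camera_info(n);R=c["R"];o=-R.T@c["t"]
    d=R.T@np.array([(uv[0]-c["cx"])/c["fx"],(uv[1]-c["cy"])/c["fy"],1]);return o+d*(z-o[2])/d[2]
def proj(n,X):
    c=imaging.camera_info(n);p=c["R"]@X+c["t"];return np.array([c["fx"]*p[0]/p[2]+c["cx"],c["fy"]*p[1]/p[2]+c["cy"]])
def totool(X):  # world point -> tool coords mm
    s=env.sense();return Ro.from_rotvec(s["eef_rot"]).inv().apply(np.array(X)-s["ee_pos"])*1000
E
python3 - <<'E'
from h import *
im={}
for n,roi in(("top",(290,170,430,305)),("scene",(225,215,385,350))):
    a=cv2.imread(f"pics/{n}0.png");x0,y0,x1,y1=roi
    hsv=cv2.cvtColor(a,cv2.COLOR_BGR2HSV)
    m=cv2.inRange(hsv,(100,130,60),(130,255,255));M=np.zeros_like(m);M[y0:y1,x0:x1]=m[y0:y1,x0:x1]
    if n=="scene": M[290:]=0
    cs,h=cv2.findContours(M,cv2.RETR_CCOMP,cv2.CHAIN_APPROX_NONE)
    k=max(range(len(cs)),key=lambda i:cv2.contourArea(cs[i]))
    hull=cv2.convexHull(cs[k]);q=cv2.approxPolyDP(hull,6,True)[:,0]
    print(n,q.tolist(),[onplane(n,p,.106).round(4).tolist() for p in q])
    holes=[i for i in range(len(cs)) if h[0][i][3]==k and cv2.contourArea(cs[i])>30]
    for i in holes:
        e=cv2.fitEllipse(cs[i]);print("ring",e,onplane(n,e[0],.106))
for uv in [(321,177),(421,199),(399,300),(297,277)]: print(onplane("top",uv,.106 ))
a=cv2.imread("pics/top0.png")[165:310,225:490];cv2.imwrite("pics/c.png",cv2.resize(a,None,fx=3,fy=3,interpolation=cv2.INTER_CUBIC))
E
```

```text
top [[369, 205], [412, 217], [397, 279], [353, 268]] [[0.6549, -0.0457, 0.106], [0.6287, -0.1274, 0.106], [0.5098, -0.0926, 0.106], [0.5331, -0.01, 0.106]]
ring ((393.7763366699219, 244.46514892578125), (19.181888580322266, 19.688322067260742), 97.90611267089844) [ 0.57616723 -0.08972659  0.106     ]
scene [[320, 275], [276, 289], [246, 261], [281, 244]] [[0.6589, -0.0509, 0.106], [0.6152, -0.1297, 0.106], [0.5151, -0.0979, 0.106], [0.5367, -0.0144, 0.106]]
ring ((272.96533203125, 271.0927429199219), (13.65510368347168, 19.574420928955078), 83.7532730102539) [ 0.57818528 -0.09237554  0.106     ]
[0.7139049  0.04580496 0.106     ]
[ 0.66375213 -0.14672554  0.106     ]
[ 0.47006286 -0.09431449  0.106     ]
[0.51879307 0.09715134 0.106     ]
```

View pics/c.png

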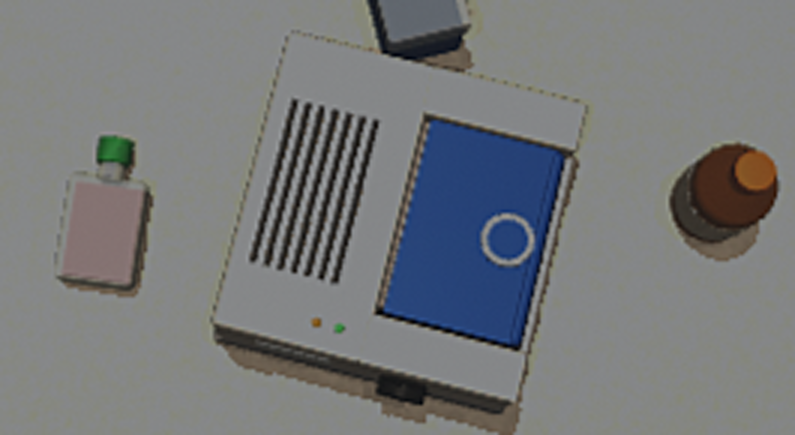

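```bash
cat >> h.py <<'E'
YAW=np.radians(-15); BX=np.array([np.cos(YAW),np.sin(YAW),0]);BY=np.array([-np.sin(YAW),np.cos(YAW),0])
PAD=np.array([.577,-.091,.106]); ORG=PAD+.070*BY; ORG[2]=0
def box(x,y,z): return ORG+BX*x/1e3+BY*y/1e3+np.array([0,0,z/1e3])
def goal(tip,lean=0): # tip in box mm; lean of hand to -y (rad); returns shift mm, rotvec in tool axes
    R=np.c_[BY,BX,[0,0,-1]]; R=Ro.from_rotvec(BX*lean)*Ro.from_matrix(R)
    tcp=box(*tip)-.017*R.as_matrix()[:,2]
    s=env.sense();R0=Ro.from_rotvec(s["eef_rot"])
    return totool(tcp).round(1),(R0.inv()*R).as_rotvec().round(3),tcp.round(4)
E
python3 -c "
from h import *
print(goal((0,-70,160)),np.linalg.det(np.c_[BY,BX,[0,0,-1]]))
print(goal((0,-70,160),.3)[2])"
```

```text
(array([-562.5, -416.5,   45.1]), array([-2.000e-03,  1.000e-03,  1.403e+00]), array([ 0.577, -0.091,  0.177])) 0.9999999999999999
[ 0.5757 -0.0959  0.1762]
```

Call:
step_arm([
  [-45, -33, 0, 0, 0, 0.15, 0],
  [-90, -67, 0, 0, 0, 0.3, 0],
  [-136, -100, 0, 0, 0, 0.45, 0],
  [-181, -134, 0, 0, 0, 0.6, 0],
  [-226, -167, 0, 0, 0, 0.75, 0],
  [-271, -200, 0, 0, 0, 0.9, 0],
  [-316, -234, 0, 0, 0, 1.05, 0],
  [-361, -267, 0, 0, 0, 1.2, 0],
])

```text
clock: 1.1
ee_pos: [0.4568, 0.1278, 0.2221]
eef_rot: [-2.291, -2.149, 0.0]
contact_force: [-0.1, 0.7, 0.1]
grip_width: 0.183
```

```bash
python3 -c "
from h import *
print(goal((0,-70,160)),env.sense()['q'])"
```

```text
(array([-210.7,  134. ,   45.1]), array([-0.   , -0.   ,  0.198]), array([ 0.577, -0.091,  0.177])) [ 9.00203902e-02 -1.03810219e-02  1.77952184e+00  1.73849526e-04
  1.37280106e+00  1.54080059e-01]
```

Call:
step_arm([
  [-45, 29, 5, 0, 0, 0.1, 0],
  [-90, 58, 10, 0, 0, 0.2, 0],
  [-135, 86, 20, 0, 0, 0.2, 0],
  [-180, 115, 30, 0, 0, 0.2, 0],
  [-211, 134, 40, 0, 0, 0.2, 0],
  [-211, 134, 45, 0, 0, 0.2, 0],
])

```text
clock: 1.85
ee_pos: [0.5779, -0.0912, 0.176]
eef_rot: [-2.492, -1.911, 0.002]
contact_force: [-0.3, 0.4, -0.5]
grip_width: 0.004
```

Run:
```python
from h import *
print(goal((0,-70,106)))
cv2.imwrite("pics/w1.png",imaging.grab_frame("wrist")[:,:,::-1])
print(goal((0,-70,99)))
```

```text
(array([-0.1, -0.8, 53. ]), array([-0.002,  0.   , -0.001]), array([ 0.577, -0.091,  0.123]))
(array([-1.5,  0.7, 59.4]), array([-0.004, -0.001,  0.001]), array([ 0.577, -0.091,  0.116]))
```

View pics/w1.png

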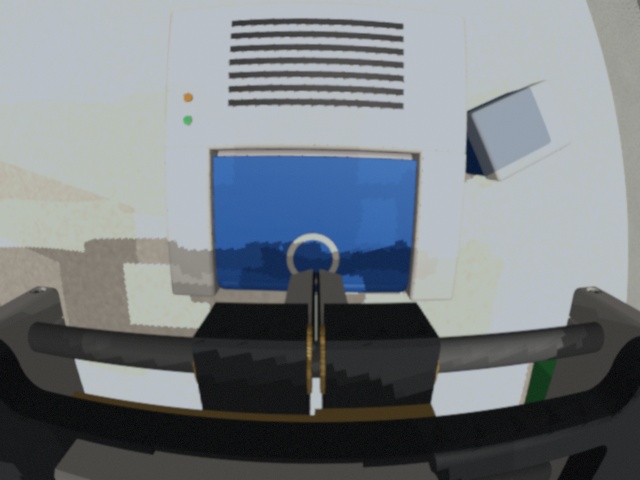

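The wrist view shows the cover square to the tool, with the ring at about (313,257) and the fingertips just in front of it. I'll convert that to tool coordinates.

```bash
cat >> h.py <<'E'
def wristpt(uv,z):
    c=imaging.camera_info("wrist");d=(np.array(uv)-[c["cx"],c["cy"]])/c["fx"];r=np.hypot(*d)
    v=np.r_[d/r*np.sin(r),np.cos(r)];T=c["tool_from_camera"];s=env.sense();R=Ro.from_rotvec(s["eef_rot"])
    o=R.apply(T[:3,3])+s["ee_pos"];w=R.apply(T[:3,:3]@v);return o+w*(z-o[2])/w[2]
def tobox(X): d=np.array(X)-ORG;return (np.array([d@BX,d@BY,d[2]])*1e3).round(1)
E
python3 -c "
from h import *
print([tobox(wristpt(p,.106)) for p in((313,257),(213,150),(418,152))])"
```

```text
[array([ -2.5, -66.8, 106. ]), array([-65.5,   2.5, 106. ]), array([ 63.5,   1.3, 106. ])]
```

```bash
sed -i 's/^PAD=.*/PAD=np.array([.577,-.091,.106])-.0015*BX+.002*BY; ORG=PAD+.070*BY; ORG[2]=0/' h.py; python3 -c "
from h import *
print(goal((0,-70,106)),tobox(PAD))"
```

```text
(array([ 0.5, -0.8, 52.4]), array([-0.004, -0.001,  0.001]), array([ 0.5761, -0.0887,  0.123 ])) [  0. -70. 106.]
```

Call:
step_arm([
  [1, -2, 25, 0, 0, 0, 0],
  [1, -2, 45, 0, 0, 0, 0],
  [1, -2, 52, 0, 0, 0, 0],
  [1, -2, 56, 0, 0, 0, 0],
  [1, -2, 59, 0, 0, 0, 0],
  [1, -2, 60, 0, 0, 0, 0],
  [1, -2, 60, 0, 0, 0, 0],
  [1, -2, 60, 0, 0, 0, 0],
])

```text
clock: 2.9
ee_pos: [0.5766, -0.0875, 0.1179]
eef_rot: [2.489, 1.915, 0.001]
contact_force: [-0.1, 1.1, 2.3]
grip_width: 0.005
```

Call:
step_arm([
  [0, 0, 2, 0, 0, 0, 0],
  [0, 0, 3, 0, 0, 0, 0],
  [0, 0, 3, 0, 0, 0, 0],
  [0, 0, 3, 0, 0, 0, 0],
])

```text
clock: 3.4
ee_pos: [0.5768, -0.0876, 0.1169]
eef_rot: [2.489, 1.915, 0.002]
contact_force: [-3.9, 2.6, 12.0]
grip_width: 0.008
```

At the stop (12 N). Releasing.

Call:
step_arm([
  [0, 0, -40, 0, 0, 0, 0],
  [-20, 0, -90, 0, 0, 0, 0],
  [-50, 0, -140, 0, 0, 0, 0],
  [-60, 0, -170, 0, 0, 0, 0],
  [-60, 0, -170, 0, 0, 0, 0],
  [-60, 0, -170, 0, 0, 0, 0],
  [-60, 0, -170, 0, 0, 0, 0],
  [-60, 0, -170, 0, 0, 0, 0],
])

```text
clock: 4.4
ee_pos: [0.5602, -0.1447, 0.2826]
eef_rot: [-2.487, -1.915, 0.002]
contact_force: [0.3, -0.0, 0.2]
grip_width: 0.002
```

Run:
```python
from h import *
a=imaging.grab_frame("wrist")[:,:,::-1];b=imaging.grab_frame("scene")[200:360,200:413,::-1]
cv2.imwrite("pics/w2.png",np.hstack([cv2.resize(a,(480,360)),cv2.resize(b,(320,240)).repeat(1,0) if 0 else cv2.copyMakeBorder(cv2.resize(b,(320,240)),0,120,0,0,0)]))
for n in (1,-1): print(goal((36*n,-74,110),.35))
print(tobox(env.sense()['ee_pos']))
```

```text
(array([ 48.4,  36.9, 157.4]), array([-0.002,  0.35 ,  0.003]), array([ 0.6083, -0.1075,  0.126 ]))
(array([ 48.7, -35.1, 157.5]), array([-0.002,  0.35 ,  0.003]), array([ 0.5388, -0.0889,  0.126 ]))
[  -0.4 -128.4  283.4]
```

View pics/w2.png

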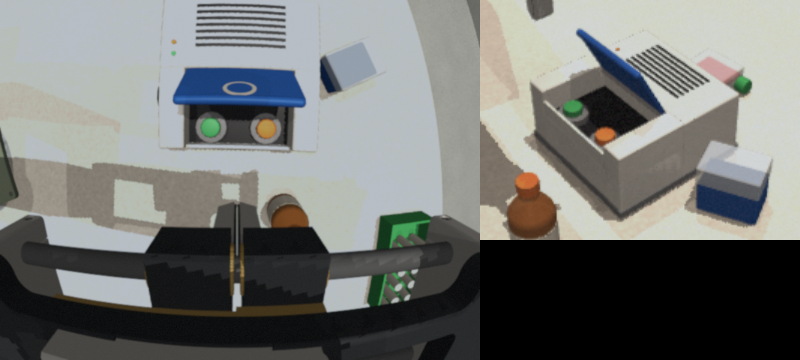

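Cover open; green is on the box −x side, at about (280,171) in the full wrist picture, and orange is on +x.

Run:
```python
from h import *
print([tobox(wristpt((u*4/3,v*4/3),.089)) for u,v in((210,128),(266,128))])
print(goal((-36,-101,185),.35),goal((-36,-75,112),.35))
```

```text
[array([-35. , -76.2,  89. ]), array([ 36.2, -75.9,  89. ])]
(array([ 21.7, -35.4,  82.5]), array([-0.002,  0.35 ,  0.003]), array([ 0.5318, -0.1149,  0.201 ])) (array([ 47.7, -35.1, 155.5]), array([-0.002,  0.35 ,  0.003]), array([ 0.5385, -0.0898,  0.128 ]))
```

Call:
step_arm([
  [5, -12, 30, 0, 0.15, 0, 0],
  [15, -25, 55, 0, 0.3, 0, 0],
  [22, -35, 82, 0, 0.35, 0, 0],
  [30, -35, 107, 0, 0.35, 0, 0],
  [39, -35, 131, 0, 0.35, 0, 0],
  [46, -35, 150, 0, 0.35, 0, 0],
  [46, -35, 150, 0, 0.35, 0, 0],
])

```text
clock: 5.38
ee_pos: [0.5374, -0.0909, 0.1327]
eef_rot: [-2.296, -1.767, -0.403]
contact_force: [0.3, 0.9, 0.4]
grip_width: 0.003
```

Run:
```python
from h import *
print(goal((-36,-75,112),.35),goal((-36,-75,89),.35),goal((-36,-75,83),.35))
cv2.imwrite("pics/w3.png",imaging.grab_frame("wrist")[:,:,::-1])
print(env.sense()['contact_force'],goal((-36,-75,83),.35))
```

```text
(array([-0.4,  0.8,  4.9]), array([-0.005, -0.001,  0.002]), array([ 0.5385, -0.0898,  0.128 ])) (array([-8.3,  0.9, 26.5]), array([-0.005, -0.001,  0.002]), array([ 0.5385, -0.0898,  0.105 ])) (array([-10.3,   0.9,  32.1]), array([-0.005, -0.001,  0.002]), array([ 0.5385, -0.0898,  0.099 ]))
[-0.51375071 -0.80941195 -0.00829208] (array([-10.3,  -0.3,  33.5]), array([-0.003, -0.   ,  0.003]), array([ 0.5385, -0.0898,  0.099 ]))
```

View pics/w3.png

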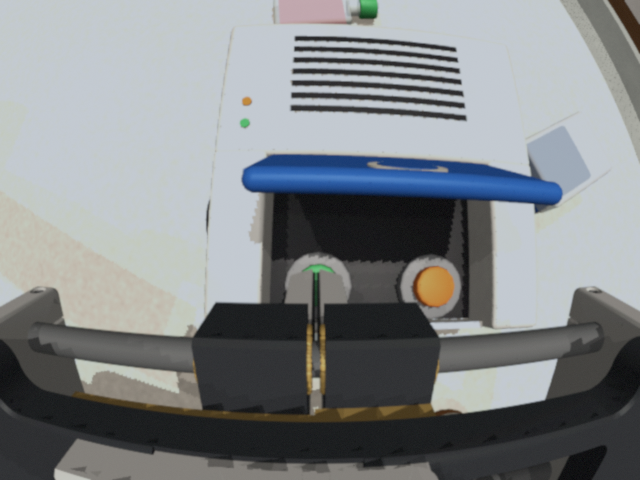

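The finger is over the green button (its rim shows at (317,268)), well clear of orange and of the cover. Pressing.

Call:
step_arm([
  [-2, 0, 10, 0, 0, 0, 0],
  [-4, 0, 18, 0, 0, 0, 0],
  [-5, 0, 23, 0, 0, 0, 0],
  [-6, 0, 27, 0, 0, 0, 0],
  [-7, 0, 30, 0, 0, 0, 0],
  [-7, 0, 30, 0, 0, 0, 0],
])

```text
clock: 6.18
ee_pos: [0.5397, -0.0886, 0.1041]
eef_rot: [-2.299, -1.769, -0.406]
contact_force: [-1.6, -1.3, 4.3]
grip_width: 0.006
```

```bash
python3 -c "
from h import *
print(goal((-36,-72,85),.35))"
```

```text
(array([ 0.3, -0.9,  3.5]), array([-0.001,  0.   ,  0.003]), array([ 0.5393, -0.0869,  0.101 ]))
```

Call:
step_arm([
  [-1, 0, 2, 0, 0, 0, 0],
  [-1, 0, 3, 0, 0, 0, 0],
  [-1, 0, 4, 0, 0, 0, 0],
  [-1, 0, 4, 0, 0, 0, 0],
])

```text
clock: 6.68
ee_pos: [0.5399, -0.0886, 0.1013]
eef_rot: [-2.298, -1.77, -0.406]
contact_force: [-4.8, -2.2, 10.9]
grip_width: 0.006
```

Call:
step_arm([
  [0, 0, 2, 0, 0, 0, 0],
  [-1, 0, 3, 0, 0, 0, 0],
  [-1, 0, 3, 0, 0, 0, 0],
  [-1, 0, 3, 0, 0, 0, 0],
])

```text
clock: 7.18
ee_pos: [0.54, -0.0886, 0.1007]
eef_rot: [-2.297, -1.771, -0.407]
contact_force: [-10.5, -2.9, 25.9]
grip_width: 0.009
```

Call:
step_arm([
  [0, 0, -30, 0, 0, 0, 0],
  [0, 0, -80, 0, 0, 0, 0],
  [0, 0, -130, 0, 0, 0, 0],
  [0, 0, -170, 0, -0.15, 0, 0],
  [0, 0, -190, 0, -0.35, 0, 0],
  [0, 0, -190, 0, -0.35, 0, 0],
])

```text
clock: 7.92
ee_pos: [0.5251, -0.1494, 0.2775]
eef_rot: [2.482, 1.918, 0.006]
contact_force: [0.4, 0.2, -1.2]
grip_width: 0.008
```

```bash
python3 -c "
from h import *
print(tobox(env.sense()['ee_pos']),goal((0,20,235)),goal((0,20,130)))"
```

```text
[ -33.5 -141.9  277.5] (array([161.6,  34.5,  25.7]), array([ 0.006, -0.   ,  0.007]), array([ 0.5994, -0.0017,  0.252 ])) (array([161.6,  33.9, 130.7]), array([ 0.006, -0.   ,  0.007]), array([ 0.5994, -0.0017,  0.147 ]))
```

Call:
step_arm([
  [45, 10, 0, 0, 0, 0, 0],
  [95, 25, 0, 0, 0, 0, 0],
  [145, 34, 0, 0, 0, 0, 0],
  [162, 34, 20, 0, 0, 0, 0],
  [162, 34, 65, 0, 0, 0, 0],
  [162, 34, 110, 0, 0, 0, 0],
  [162, 34, 126, 0, 0, 0, 0],
  [162, 34, 126, 0, 0, 0, 0],
])

```text
clock: 8.93
ee_pos: [0.5958, -0.0037, 0.1467]
eef_rot: [-2.488, -1.912, 0.005]
contact_force: [-0.2, -0.6, 0.6]
grip_width: 0.005
```

Run:
```python
from h import *
print(goal((0,20,130)),goal((0,-70,106)),goal((0,-70,98)),env.sense()['contact_force'])
# required corner path -> cover angle; contact corner = tip -8 in y
for t in np.linspace(0,1,11):
    for y0,z0 in(((0),130),):
        y=y0+t*(-70-y0);z=z0+t*(99-z0)
        dy=-(y-8+4);dz=z-100;r=np.hypot(dy,dz)
        print(round(y),round(z),'theta',round(np.arctan2(dz,dy)-np.arcsin(min(1,6/r)),2),'s',round(np.sqrt(r*r-36)))
b=imaging.grab_frame("scene")[150:390,180:500,::-1];cv2.imwrite("pics/s4.png",cv2.resize(b,None,fx=2,fy=2))
```

```text
(array([ 2.8,  3. , -0.3]), array([-0.005,  0.   ,  0.002]), array([ 0.5994, -0.0017,  0.147 ])) (array([-87.2,   2.9,  23.7]), array([-0.005,  0.   ,  0.002]), array([ 0.5761, -0.0887,  0.123 ])) (array([-87.2,   3. ,  31.7]), array([-0.005,  0.   ,  0.002]), array([ 0.5761, -0.0887,  0.115 ])) [-0.18267107 -0.57934391  0.6151918 ]
0 130 theta 1.24 s 30
-7 127 theta 0.97 s 28
-14 124 theta 0.72 s 29
-21 121 theta 0.51 s 32
-28 118 theta 0.34 s 36
-35 114 theta 0.21 s 41
-42 111 theta 0.12 s 47
-49 108 theta 0.04 s 53
-56 105 theta -0.01 s 60
-63 102 theta -0.06 s 67
-70 99 theta -0.09 s 74
```

View pics/s4.png

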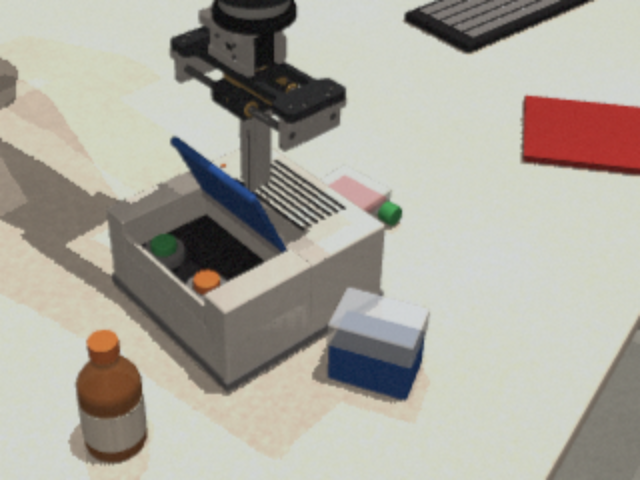

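The cover stands open with the finger behind it, all as planned. Sweeping down and out.

Call:
step_arm([
  [-10, 2, 0, 0, 0, 0, 0],
  [-18, 3, 0, 0, 0, 0, 0],
  [-25, 3, 3, 0, 0, 0, 0],
  [-32, 3, 6, 0, 0, 0, 0],
  [-39, 3, 9, 0, 0, 0, 0],
  [-46, 3, 12, 0, 0, 0, 0],
  [-53, 3, 15, 0, 0, 0, 0],
  [-60, 3, 18, 0, 0, 0, 0],
])

```text
clock: 9.98
ee_pos: [0.5855, -0.0617, 0.1316]
eef_rot: [2.489, 1.916, 0.003]
contact_force: [0.9, 3.1, 3.4]
grip_width: 0.005
```

Run:
```python
from h import *
print(tobox(env.sense()['ee_pos']),goal((0,-70,106)),goal((0,-70,99)))
```

```text
[  2.1 -41.5 131.6] (array([-28.5,  -2.2,   8.5]), array([ 0.001, -0.001,  0.003]), array([ 0.5761, -0.0887,  0.123 ])) (array([-28.5,  -2.2,  15.5]), array([ 0.001, -0.001,  0.003]), array([ 0.5761, -0.0887,  0.116 ]))
```

Call:
step_arm([
  [-7, 0, 3, 0, 0, 0, 0],
  [-14, -1, 6, 0, 0, 0, 0],
  [-21, -1, 9, 0, 0, 0, 0],
  [-28, -2, 12, 0, 0, 0, 0],
  [-28, -2, 15, 0, 0, 0, 0],
  [-28, -2, 18, 0, 0, 0, 0],
  [-28, -2, 18, 0, 0, 0, 0],
  [-28, -2, 18, 0, 0, 0, 0],
])

```text
clock: 10.98
ee_pos: [0.5756, -0.0899, 0.1164]
eef_rot: [2.488, 1.915, -0.004]
contact_force: [-7.9, 0.9, 19.3]
grip_width: 0.005
```

At the stop (19 N, same depth as before). Holding briefly, then lifting clear.

Call:
step_arm([
  [0, 0, 0, 0, 0, 0, 0],
  [0, 0, 0, 0, 0, 0, 0],
  [0, 0, -20, 0, 0, 0, 0],
  [0, 0, -70, 0, 0, 0, 0],
  [-20, 0, -120, 0, 0, 0, 0],
  [-40, 0, -160, 0, 0, 0, 0],
  [-40, 0, -160, 0, 0, 0, 0],
  [-40, 0, -160, 0, 0, 0, 0],
])

```text
clock: 11.98
ee_pos: [0.5646, -0.1269, 0.2711]
eef_rot: [-2.488, -1.914, 0.003]
contact_force: [-0.3, 0.1, 0.1]
grip_width: 0.004
```

Call:
step_arm([
  [0, 0, 0, 0, 0, 0, 0],
  [0, 0, 0, 0, 0, 0, 0],
  [0, 0, 0, 0, 0, 0, 0],
  [0, 0, 0, 0, 0, 0, 0],
  [0, 0, 0, 0, 0, 0, 0],
  [0, 0, 0, 0, 0, 0, 0],
  [0, 0, 0, 0, 0, 0, 0],
  [0, 0, 0, 0, 0, 0, 0],
])

```text
clock: 12.98
ee_pos: [0.5657, -0.1271, 0.2731]
eef_rot: [2.49, 1.916, 0.0]
contact_force: [-0.5, 0.6, -0.1]
grip_width: 0.008
```

Run:
```python
from h import *
a=imaging.grab_frame("wrist")[:,:,::-1];b=imaging.grab_frame("scene")[200:380,200:440,::-1]
cv2.imwrite("pics/f.png",np.hstack([cv2.resize(a,(480,360)),cv2.copyMakeBorder(cv2.resize(b,(320,240)),0,120,0,0,0)]))
```

```text
(no output)
```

View pics/f.png

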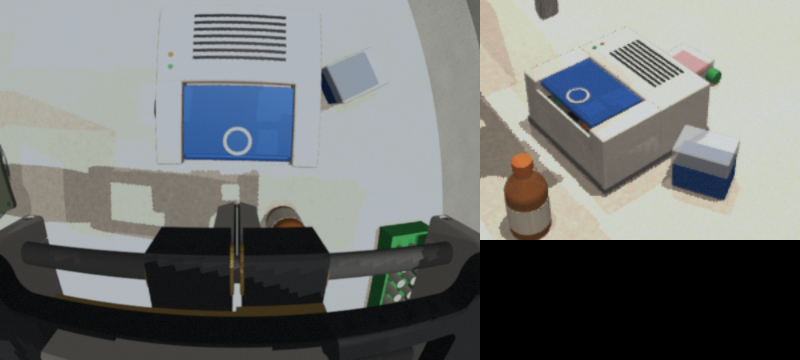

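The cover is shut flush with the ring at (237,140), the hand is clear, and the flask, bottle and tip box look unmoved. Handing in.

```bash
python3 -c "
from rig import job_done
print(job_done())"
```

```text
the job is handed in; nothing more can be done
None
```

I carried out all three steps and handed the job in at about 13 s of the 48 s allowed; the hand-in reports no verdict.

1. **Opening:** I pressed the blue cover at the ring to its stop (12 N) and let go, and the pictures show it popped open.
2. **Reset:** I pressed the green button, on the box −x side, to its hard stop (about 26 N) with the hand leaning away from the cover. The orange button was not touched.
3. **Shutting:** I swept the cover shut from behind its raised edge, pressed it to its stop (19 N) and lifted clear.

The last pictures, more than 1 s after release, show the cover flush with nothing touching it. The wrist force was near zero. The flask, bottle and tip box looked to be where they started, but I judged that by eye and did not measure it.

The joint values can't be read directly, so the cover angle and button travel are inferred from force, tool depth and pictures. I could not see that the green button had sprung back up, because the cover is over it. The ring position from the wrist camera and from the fixed cameras disagreed by about 3–4 mm; I used a value between them. No check failed.

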